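# Which menu-card clip still grips?

## Task

One of the two menu-card stands has a slack clip; try each by pulling its card a few centimetres straight up: the firm clip brings its stand along, the slack one lets the card slide out. Lay the freed card flat in the steel tray and leave the slack stand where it is. Set the firm stand back down, then take it by its wooden block (never carry a stand off by its card) and stand it, card still in the clip, on the wooden serving board, leaving everything else alone.

Things in the scene. Friction and masses are not known exactly. Their poses are not given: they have to be found in the camera images.
- stand_a_block (a point): one of two loose, like-looking menu-card stands: pale wooden block 160 mm long (x), 44 wide (y), 26 high, about 300 g, weight under the clip. Point: block centre, 13 mm up; z up. Spring clip on its +x half; the card is upright in it, faces across x, 40 mm from here toward +x, 28 mm overhang each side. The bare -x half is for gripping across the width. Raised by the card it may lean 0.15 rad
- stand_a_clip (a point): between the clip's jaws of stand_a, 62 mm above the stand's underside; axes as the block's. Jaws 52 mm wide, 42 high above the block; a thumb lever leans to 38 mm toward -x from here, under 60 mm above the underside. One stand's clip is firm (card needs 8 to 15 N to pull out), the other's slack (1 to 2 N); which one varies and cannot be seen
- card_a_mid (a point): stiff white menu card, 4 mm thick (x), 100 wide (y), 120 high (z), 34 g; point: its centre. At the start upright in the clip of stand_a, standing on the block (foot 26 mm, top edge 146 mm above the counter), its centre 24 mm above the clip point. The clip covers its lowest 42 mm: raised by more it is free. Pinch the rest across its thickness from above
- stand_b_block (a point): one of two loose, like-looking menu-card stands: pale wooden block 160 mm long (x), 44 wide (y), 26 high, about 300 g, weight under the clip. Point: block centre, 13 mm up; z up. Spring clip on its +x half; the card is upright in it, faces across x, 40 mm from here toward +x, 28 mm overhang each side. The bare -x half is for gripping across the width. Raised by the card it may lean 0.15 rad
- stand_b_clip (a point): between the clip's jaws of stand_b, 62 mm above the stand's underside; axes as the block's. Jaws 52 mm wide, 42 high above the block; a thumb lever leans to 38 mm toward -x from here, under 60 mm above the underside. One stand's clip is firm (card needs 8 to 15 N to pull out), the other's slack (1 to 2 N); which one varies and cannot be seen
- card_b_mid (a point): stiff white menu card, 4 mm thick (x), 100 wide (y), 120 high (z), 34 g; point: its centre. At the start upright in the clip of stand_b, standing on the block (foot 26 mm, top edge 146 mm above the counter), its centre 24 mm above the clip point. The clip covers its lowest 42 mm: raised by more it is free. Pinch the rest across its thickness from above
- board: fixed pale wooden serving board, 300 mm (its x) by 200 mm (its y), 18 mm thick; origin at the centre of its underside
- tray: fixed shallow stainless-steel tray, 280 mm (its x) by 200 mm (its y) outside, walls 4 mm thick and 22 mm high, floor 4 mm thick; origin at the centre of its underside
- bowl: bystander: blue ceramic bowl, 126 mm across, 55 mm high; origin under its centre
- tumbler: bystander: steel tumbler, 68 mm across, 100 mm high; origin under its centre
- tub: bystander: closed round plastic tub, 128 mm across, 70 mm high; origin under its centre
- jar: bystander: amber glass jar with a steel cap, 64 mm across, 95 mm high; origin under its centre
- ladle: bystander: slotted steel ladle lying flat, 330 mm long along its x, head at +x; origin under its middle
Things that resemble listed ones, but are neither listed nor needed, are in the scene too. What is shaped like the part that bears stand_b_block but black is not meant.

How it is judged:
By the outcome, as a careful person would: the job done as asked, in the order asked, and still so for the second after the job is handed in, with the robot touching nothing.
It also fails if it takes over 69 s, if anything falls off the work surface, if the arm or the gripper's body presses on something with over 40 N, if the wrist force passes 120 N, or if a joint passes its speed limit or range.

## Robot

A 6-joint arm with a two-finger parallel gripper is mounted at the origin on the work surface. World frame = base frame: x ahead of the robot, y to its left, z up, the work surface at z = 0. Lengths are in m, angles in degrees, forces in N, time in s.
With the tool pointing down it reaches from about 0.375 to 0.9 m from the base axis. Payload 3.1 kg.
Tool frame: the origin (TCP) lies on the centre line of the jaws, within the pads' length; the fingertips stand 25 mm ahead of it and the grasp point (between the pads) lies 6 mm ahead of it; z points along the fingers, y is the line along which they close (so a half turn about z gives the same grasp; the last joint's range is limited). The gripper opens to 87 mm and grips with 3 to 60 N. Pads are 19 mm wide; open, the fingers measure 117 mm over their backs; the gripper's body (75 mm by 190 mm) begins 51 mm behind the grasp point.
Start: joints at [57.382, 30.224, 82.088, -0, 67.689, -10.227], TCP at [0.238, 0.578, 0.248] pointing down, gripper open.
Joint ranges: [-176.69, 176.69], [-43.24, 126.21], [12.49, 139.97], [-82, 262], [0, 151.66], [-163.58, 163.58]. Speed limits (degrees/s): [159.86, 159.86, 180, 180, 180, 180].

## Interface

Orientations are given as a 3x3 rotation matrix whose columns are the frame's x, y, z axes.
In Python, from rig import read_state, capture, camera_params, hand_in gives the robot as it stands.
- The arm moves only by the tool apply_moves, never from a script. Its argument "rows" is a list of rows, each an object of numbers: "x", "y", "z": the shift along the tool's x, y, z in mm; "rx", "ry", "rz": the turn, a rotation vector about the tool's x, y, z in units of 6 degrees (1.0 is 6 degrees); "claw": the closure in counts, from 0 (fully open) to 255 (shut). A call has 1 to 10 rows; each row is the pose to reach, as a shift and turn from the pose commanded when the call began, along the tool's axes at that moment; what a row does not reach only later rows make up. A row lasts 1/8 s, in which the tool goes at most 62.5 mm and 10.7 degrees, less where a joint would pass 70% of its speed; a pose out of reach is approached as far as the arm can. A call with a gripper value outside its range is refused whole. The fingers move at their own pace and stop on an object; the grip force is fixed at half the most. Time passes only in rows, so rows that repeat a pose let the fingers close. It gives the time, the measured TCP pose, the force, the opening and the grip force at its end, in the units of the state.
- read_state(): the state, without advancing time (a new reading comes with each control period).
- capture(name): name is "side" or "top" or "wrist"; returns (picture, depth): 420x560x3 uint8, red, green, blue; 420x560 float32, m along the optical axis (not along the pixel's ray), 0 where there is no reading.
- camera_params(name): a dict with "fx", "fy", "cx", "cy" (pixels), "xyz" and "orientation" of the camera in the world. Camera axes: x right, y up, looking along -z (the intrinsics and any distortion apply to the point x, -y, -z); pixel columns grow to the right and rows downward; lengths in m; the calibration is good to about 2 mm. The wrist camera is an equidistant fisheye: a pixel r from the principal point sees the ray r / f radians off the axis. A picture is of the moment at which its call begins: read the wrist's pose just before it. camera_params takes no time and is no camera call; for the wrist camera it gives the pose at the moment of the call.
- hand_in(): hands the job in; it is judged then, once.
The state is a dict: "time_s": time; "joint_positions": joint angles; "qvel": joint speeds; "tau": joint torques, N m; "position": TCP position; "tcp_rot": TCP orientation; "force": force on the tool from outside, world axes, zero at the start; "moment": the same for the moment, N m; "opening": opening from 0.0 (shut) to 1.0 (fully open); "grasp_force": force on a finger pad.
Only numpy, scipy, OpenCV 4.12 (cv2) and the standard library are available. Lean on these libraries where they do the work, as an engineer would, in place of code of your own. Each camera call takes 0.05 s, during which the arm holds its last target. There are 200 camera calls.

## Working session

There is one attempt and no reset: what is moved stays moved. The work goes in short steps, Python scripts to look and compute and a tool call to move; the robot and the scene stay as the last step left them, time stands still between calls to the robot, and variables do not carry over. Pictures are saved under pics/ and viewed, at most 10 in all, crops included, and the job is handed in when it is done.

Besides the shell and the picture viewer there is one more tool, called after "Emit:" by a JSON object that holds its "api" and its "payload". apply_moves: Moves the arm, as the interface text tells. Its arguments: {"type":"object","properties":{"rows":{"type":"array"}},"required":["rows"]}

```bash
ls; mkdir -p pics; cat > h.py <<'E'
import numpy as np,cv2
from rig import read_state,capture,camera_params,hand_in
def cloud(name):
    p=camera_params(name); im,d=capture(name)
    R=np.array(p['orientation']);t=np.array(p['xyz'])
    v,u=np.mgrid[0:420,0:560]
    P=np.stack([(u-p['cx'])/p['fx']*d,-(v-p['cy'])/p['fy']*d,-d],-1)@R.T+t
    P[d==0]=np.nan
    return im,d,P,p
def save(im,f,s=1): cv2.imwrite('pics/'+f,cv2.resize(im[...,::-1],None,fx=s,fy=s,interpolation=cv2.INTER_CUBIC))
E
python3 - <<'E'
from h import *
for n in('top','side'):
    im,d,P,p=cloud(n);np.savez(n+'.npz',im=im,P=P);save(im,n+'.png',1.4);print({k:v for k,v in p.items()})
print(camera_params('wrist'));print(read_state())
E
```

```text
pics
{'fx': 465.072418176314, 'fy': 465.072418176314, 'cx': 272.1361378504741, 'cy': 212.08902953649388, 'xyz': array([ 0.40434443, -0.14430925,  1.33776379]), 'orientation': array([[-0.0226264 ,  0.99810344, -0.05725012],
       [-0.99965316, -0.02335911, -0.01216156],
       [-0.01347581,  0.0569551 ,  0.99828579]])}
{'fx': 441.71947402157525, 'fy': 441.71947402157525, 'cx': 279.98146454816276, 'cy': 203.14905328382923, 'xyz': array([-0.04815976,  0.85393168,  1.15695561]), 'orientation': array([[-0.87273563,  0.34079523, -0.34955849],
       [-0.48816525, -0.60154846,  0.6323244 ],
       [ 0.00521677,  0.72249434,  0.69135716]])}
{'fx': 325.19226210127806, 'fy': 325.19226210127806, 'cx': 277.180260004785, 'cy': 211.6558690277452, 'xyz': array([0.16474874, 0.60732042, 0.38199755]), 'orientation': array([[ 0.38021753, -0.88603562, -0.26528381],
       [ 0.92489645,  0.36390508,  0.11018003],
       [-0.0010853 , -0.28725244,  0.9578543 ]])}
{'time_s': 0.1, 'joint_positions': array([ 5.73831825e+01,  3.02720308e+01,  8.21486537e+01, -3.09472167e-04,
        6.76901085e+01, -1.02271641e+01]), 'qvel': array([-0.0233238 , -0.12947297, -0.16870467, -0.09248617, -0.05080859,
        0.02115985]), 'tau': array([-7.92696119e-04, -4.40986812e+01, -1.77150017e+01,  6.34558685e-02,
        5.34499018e-02, -7.41232748e-05]), 'position': array([0.23770325, 0.57737339, 0.24668887]), 'tcp_rot': array([[-9.24615440e-01,  3.80900526e-01, -1.03809078e-03],
       [ 3.80901790e-01,  9.24614063e-01, -1.63143864e-03],
       [ 3.38417501e-04, -1.90386399e-03, -9.99998130e-01]]), 'force': array([0.66499256, 0.02837843, 0.88140827]), 'moment': array([-0.02500288, -0.00035786,  0.0285822 ]), 'grasp_force': 0.0, 'opening': 1.000330165845166}
```

View pics/top.png

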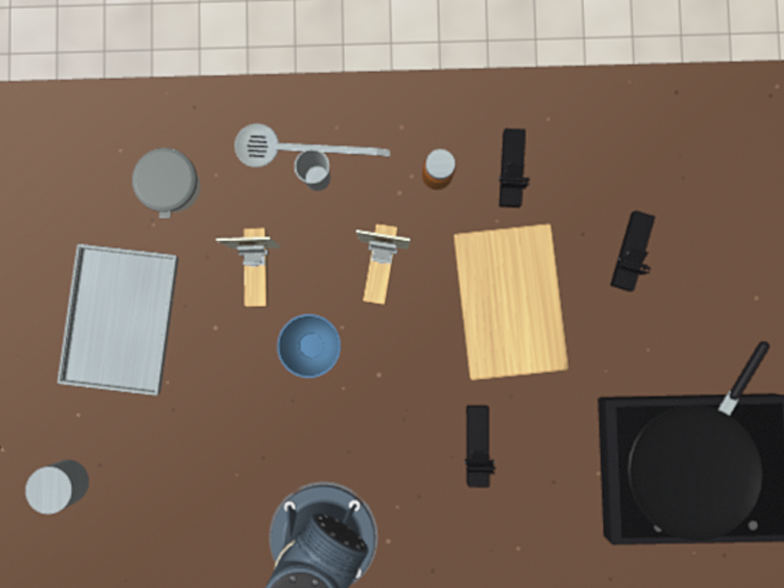

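View pics/side.png

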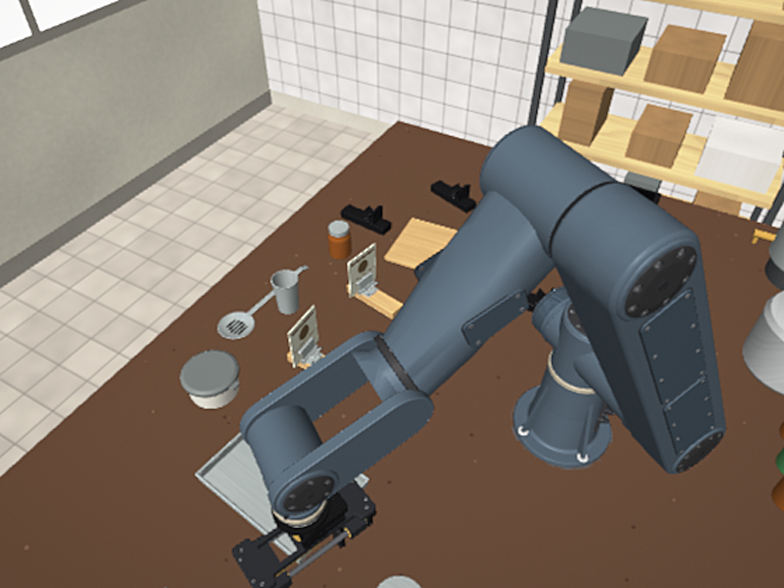

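The top view (1.4x) shows two pale stands, with blocks at about (255,267) and (380,263) and cards at (247,240) and (383,238). The tray is at (118,320) and the board at (511,302). The black look-alikes at (513,167), (633,250) and (478,445) are not meant. The top view doesn't show the arm above the tray although the side view does, so I'll check the two against each other.

```bash
cat > m.py <<'E'
from h import *
def run(n):
    z=np.load(n+'.npz');im=z['im'];P=z['P']
    hsv=cv2.cvtColor(im,cv2.COLOR_RGB2HSV)
    X,Y,Z=P[...,0],P[...,1],P[...,2]
    ws=(X>.25)&(X<.95)&(abs(Y)<.75)
    def comps(m,amin,lab):
        k,l,st,c=cv2.connectedComponentsWithStats(m.astype(np.uint8))
        for i in range(1,k):
            if st[i,4]>=amin:
                q=P[l==i]; r=cv2.minAreaRect((q[:,:2]*1000).astype(np.float32))
                print(n,lab,'px',c[i].round(),st[i,4],'med',np.nanmedian(q,0).round(4),'zr',np.nanpercentile(q[:,2],[5,95]).round(3),'rect',np.round(r[0],1),np.round(r[1],1),round(r[2],1))
    H,S,V=hsv[...,0],hsv[...,1],hsv[...,2]
    wood=(H>10)&(H<28)&(S>60)&(V>150)&ws&(Z<.06)
    comps(wood,60,'wood')
    comps(ws&(Z>.115)&(Z<.165),15,'hi')
    comps(ws&(S<60)&(V>90)&(Z<.03),300,'steel')
    comps(ws&(Z>.03),100,'any>30')
for n in('top','side'):run(n)
z=np.load('top.npz');save(z['im'][140:240,140:310],'crop.png',4)
print('floor z', np.nanmedian(z['P'][290:300,100:180],(0,1)))
print('gripper spot', z['P'][295,30])
E
python3 m.py
```

```text
top wood px [275. 164.] 108 med [ 0.6171 -0.1397  0.0255] zr [-0.002  0.031] rect [ 619.6 -140. ] [46.2 24.1] 78.4
top wood px [364. 215.] 7444 med [ 0.4649 -0.3891  0.0184] zr [0.013 0.023] rect [ 467.5 -390.4] [302.7 199.5] 4.7
top wood px [181. 166.] 94 med [0.6187 0.1288 0.0258] zr [0.002 0.03 ] rect [619.9 131. ] [23.6 46.8] 2.4
top wood px [269. 201.] 467 med [ 0.5107 -0.1198  0.0264] zr [0.003 0.031] rect [ 517.1 -120.4] [46.4 97.9] 79.1
top wood px [182. 204.] 458 med [0.5083 0.1277 0.0261] zr [0.002 0.03 ] rect [510.3 131.1] [50.3 83.6] 89.6
top hi px [273. 169.] 126 med [ 0.5854 -0.1346  0.1426] zr [0.118 0.149] rect [ 585.7 -136.3] [97.5  5.4] 79.8
top hi px [175. 171.] 128 med [0.5846 0.1224 0.1409] zr [0.117 0.149] rect [586.4 123. ] [99.4  5.4] 89.9
top steel px [203. 105.] 1252 med [0.7947 0.1012 0.0077] zr [-0.001  0.015] rect [779.   14.8] [325.9  97.7] 76.7
top steel px [ 84. 228.] 7200 med [0.4478 0.415  0.0047] zr [-0.     0.025] rect [449.  416.2] [222.6 294. ] 82.0
top any>30 px [118. 129.] 1730 med [0.7174 0.2938 0.0695] zr [0.062 0.074] rect [721.7 297.3] [129
[... 2023 characters left out ...]
142] rect [ 568.6 -128. ] [103.2  46.6] 79.1
side any>30 px [203. 205.] 408 med [0.7299 0.0059 0.0748] zr [0.037 0.099] rect [732.7   2.6] [66.9 71.2] 77.5
side any>30 px [217. 242.] 626 med [0.5854 0.1326 0.0826] zr [0.036 0.143] rect [569.8 125.9] [ 42.5 103.1] 0.4
side any>30 px [149. 268.] 1233 med [0.7111 0.3087 0.0678] zr [0.043 0.072] rect [720.8 302.1] [127.2 127.2] 53.4
side any>30 px [195. 295.] 1469 med [0.265  0.5643 0.5623] zr [0.536 0.585] rect [378.2 368.4] [ 90.1 553.2] 30.3
side any>30 px [182. 397.] 790 med [0.2734 0.642  0.3332] zr [0.313 0.336] rect [267.1 631.5] [70.2 61.9] 68.1
floor z [0.25363578 0.25712351 0.00052085]
gripper spot [ 0.25830737  0.57548727 -0.00507967]
```

View pics/crop.png

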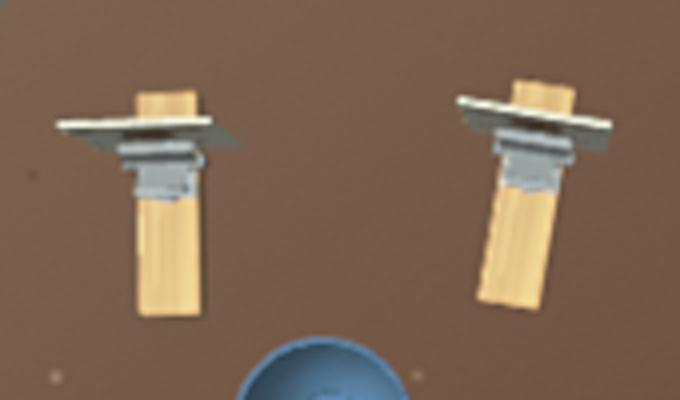

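The crop shows the two pale stands. The left one (L) has its card at about (135,128) and the right one (R) at about (535,112), and they are the only pale ones. Both views agree: L's card is at (0.5865, 0.126) with yaw about 0°, and R's is at (0.586, -0.134) with yaw about -10°. I'll try L first.

```bash
cat >> h.py <<'E'
from scipy.spatial.transform import Rotation as Ro
def down(yaw,tilt=0):
    """tool down, closing axis y at world yaw (deg); tilt>0 swings fingers toward +y_tool"""
    c,s=np.cos(np.radians(yaw)),np.sin(np.radians(yaw))
    y=np.array([c,s,0]);z=np.array([0,0,-1.]);R=np.stack([np.cross(y,z),y,z],1)
    return R@Ro.from_euler('x',-tilt,degrees=True).as_matrix()
def go(pos,R,s=None):
    s=s or read_state();R0=np.array(s['tcp_rot'])
    d=R0.T@(np.array(pos)-s['position'])*1000
    r=np.degrees(Ro.from_matrix(R0.T@R).as_rotvec())/6
    print('xyz',d.round(1),'r',r.round(2))
E
python3 -c "
from h import *
go([.5865,.126,.2],down(0))"
```

```text
xyz [-494.4 -284.4   47.1] r [-2.000e-02  1.000e-02  1.127e+01]
```

Emit:
{"api": "apply_moves", "payload": {"rows": [{"x": -494, "y": -284, "z": 45, "rz": 11.27, "claw": 0}, {"x": -494, "y": -284, "z": 45, "rz": 11.27, "claw": 0}, {"x": -494, "y": -284, "z": 45, "rz": 11.27, "claw": 0}, {"x": -494, "y": -284, "z": 45, "rz": 11.27, "claw": 0}, {"x": -494, "y": -284, "z": 45, "rz": 11.27, "claw": 0}, {"x": -494, "y": -284, "z": 45, "rz": 11.27, "claw": 0}, {"x": -494, "y": -284, "z": 45, "rz": 11.27, "claw": 0}, {"x": -494, "y": -284, "z": 45, "rz": 11.27, "claw": 0}, {"x": -494, "y": -284, "z": 45, "rz": 11.27, "claw": 0}, {"x": -494, "y": -284, "z": 45, "rz": 11.27, "claw": 0}]}}

```text
validation failed for argument at $.ro...
```

Emit:
{"api": "apply_moves", "payload": {"rows": [{"x": -50, "y": -28, "z": 5, "rx": 0, "ry": 0, "rz": 1.1, "claw": 0}]}}

```text
time_s: 0.22
position: [0.2724, 0.5348, 0.2423]
tcp_rot: [[-0.876, 0.483, 0.001], [0.483, 0.876, 0.002], [0.0, 0.002, -1.0]]
force: [0.8, 0.0, -0.6]
opening: 1.003
grasp_force: 0.0
```

```bash
python3 -c "
from h import *
go([.5865,.126,.2],down(0))"
```

```text
xyz [-472.5 -206.5   41.6] r [ 0.02 -0.02 10.19]
```

Emit:
{"api": "apply_moves", "payload": {"rows": [{"x": -472, "y": -206, "z": 40, "rx": 0, "ry": 0, "rz": 10.2, "claw": 0}, {"x": -472, "y": -206, "z": 40, "rx": 0, "ry": 0, "rz": 10.2, "claw": 0}, {"x": -472, "y": -206, "z": 40, "rx": 0, "ry": 0, "rz": 10.2, "claw": 0}, {"x": -472, "y": -206, "z": 40, "rx": 0, "ry": 0, "rz": 10.2, "claw": 0}, {"x": -472, "y": -206, "z": 40, "rx": 0, "ry": 0, "rz": 10.2, "claw": 0}, {"x": -472, "y": -206, "z": 40, "rx": 0, "ry": 0, "rz": 10.2, "claw": 0}, {"x": -472, "y": -206, "z": 40, "rx": 0, "ry": 0, "rz": 10.2, "claw": 0}, {"x": -472, "y": -206, "z": 40, "rx": 0, "ry": 0, "rz": 10.2, "claw": 0}, {"x": -472, "y": -206, "z": 40, "rx": 0, "ry": 0, "rz": 10.2, "claw": 0}, {"x": -472, "y": -206, "z": 40, "rx": 0, "ry": 0, "rz": 10.2, "claw": 0}]}}

```text
time_s: 1.48
position: [0.5865, 0.1233, 0.2019]
tcp_rot: [[0.006, 1.0, -0.002], [1.0, -0.006, 0.0], [0.0, -0.002, -1.0]]
force: [-0.4, 0.9, 0.3]
opening: 1.001
grasp_force: 0.0
```

Emit:
{"api": "apply_moves", "payload": {"rows": [{"x": 2, "y": 0, "z": 40, "rx": 0, "ry": 0, "rz": 0, "claw": 0}, {"x": 2, "y": 0, "z": 67, "rx": 0, "ry": 0, "rz": 0, "claw": 60}, {"x": 2, "y": 0, "z": 67, "rx": 0, "ry": 0, "rz": 0, "claw": 180}, {"x": 2, "y": 0, "z": 67, "rx": 0, "ry": 0, "rz": 0, "claw": 255}, {"x": 2, "y": 0, "z": 67, "rx": 0, "ry": 0, "rz": 0, "claw": 255}, {"x": 2, "y": 0, "z": 67, "rx": 0, "ry": 0, "rz": 0, "claw": 255}, {"x": 2, "y": 0, "z": 67, "rx": 0, "ry": 0, "rz": 0, "claw": 255}, {"x": 2, "y": 0, "z": 67, "rx": 0, "ry": 0, "rz": 0, "claw": 255}]}}

```text
time_s: 2.48
position: [0.5867, 0.1259, 0.1358]
tcp_rot: [[0.004, 1.0, 0.0], [1.0, -0.004, 0.0], [0.0, 0.0, -1.0]]
force: [0.7, -0.4, -0.0]
opening: 0.288
grasp_force: 0.0
```

Emit:
{"api": "apply_moves", "payload": {"rows": [{"x": 0, "y": 0, "z": 0, "rx": 0, "ry": 0, "rz": 0, "claw": 255}, {"x": 0, "y": 0, "z": 0, "rx": 0, "ry": 0, "rz": 0, "claw": 255}]}}

```text
time_s: 2.72
position: [0.5866, 0.1259, 0.1355]
tcp_rot: [[0.003, 1.0, -0.0], [1.0, -0.003, -0.0], [-0.0, -0.0, -1.0]]
force: [0.4, -0.6, 0.7]
opening: 0.064
grasp_force: 0.3
```

Contact is starting. I'll let the grip build, then raise 30 mm gently.

Emit:
{"api": "apply_moves", "payload": {"rows": [{"x": 0, "y": 0, "z": 0, "rx": 0, "ry": 0, "rz": 0, "claw": 255}, {"x": 0, "y": 0, "z": 0, "rx": 0, "ry": 0, "rz": 0, "claw": 255}, {"x": 0, "y": 0, "z": -4, "rx": 0, "ry": 0, "rz": 0, "claw": 255}, {"x": 0, "y": 0, "z": -8, "rx": 0, "ry": 0, "rz": 0, "claw": 255}, {"x": 0, "y": 0, "z": -13, "rx": 0, "ry": 0, "rz": 0, "claw": 255}, {"x": 0, "y": 0, "z": -18, "rx": 0, "ry": 0, "rz": 0, "claw": 255}, {"x": 0, "y": 0, "z": -24, "rx": 0, "ry": 0, "rz": 0, "claw": 255}, {"x": 0, "y": 0, "z": -30, "rx": 0, "ry": 0, "rz": 0, "claw": 255}, {"x": 0, "y": 0, "z": -30, "rx": 0, "ry": 0, "rz": 0, "claw": 255}]}}

```text
time_s: 3.85
position: [0.5869, 0.126, 0.1664]
tcp_rot: [[0.003, 1.0, 0.001], [1.0, -0.003, -0.0], [-0.0, 0.001, -1.0]]
force: [0.8, -0.0, -0.1]
opening: 0.043
grasp_force: 30.0
```

```bash
python3 - <<'E'
from h import *
im,d,P,p=cloud('side');save(im[180:330,120:320],'s1.png',3)
im,d,P,p=cloud('top');hsv=cv2.cvtColor(im,cv2.COLOR_RGB2HSV)
H,S,V=[hsv[...,i] for i in range(3)]
m=(H>10)&(H<28)&(S>60)&(V>150)
q=P[m]; q=q[(abs(q[:,1]-.128)<.06)&(q[:,0]>.4)]
print(len(q),np.nanmedian(q,0) if len(q) else '')
E
```

```text
443 [0.50595871 0.12140624 0.02624771]
```

View pics/s1.png

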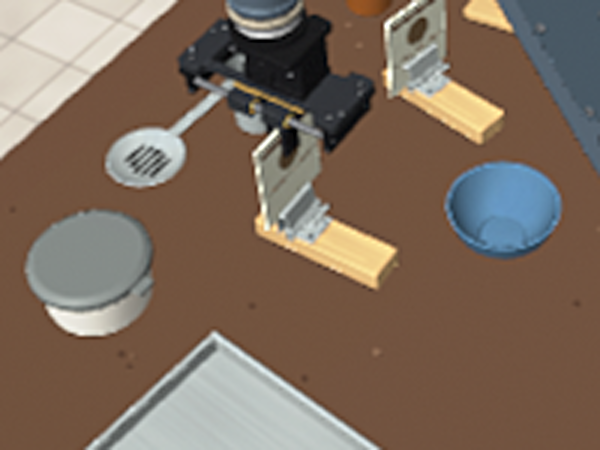

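L's block stayed down (top still at 0.026 m, almost no load), and its card at crop (285,180) slid up. L is therefore the slack stand. I'll lift its card clear and take it to the tray.

Emit:
{"api": "apply_moves", "payload": {"rows": [{"x": 0, "y": 0, "z": -20, "rx": 0, "ry": 0, "rz": 0, "claw": 255}, {"x": 0, "y": 0, "z": -60, "rx": 0, "ry": 0, "rz": 0, "claw": 255}, {"x": 0, "y": 0, "z": -100, "rx": 0, "ry": 0, "rz": 0, "claw": 255}, {"x": 0, "y": 0, "z": -100, "rx": 0, "ry": 0, "rz": 0, "claw": 255}]}}

```text
time_s: 4.45
position: [0.588, 0.1261, 0.2687]
tcp_rot: [[0.003, 1.0, 0.006], [1.0, -0.003, 0.0], [0.0, 0.006, -1.0]]
force: [-1.1, 0.9, -0.5]
opening: 0.047
grasp_force: 30.0
```

```bash
python3 - <<'E'
from h import *
R=down(-8,45);foot=np.array([.508,.408,.010]);t=foot-.1095*R[:,2]
print(t,read_state()['position'],read_state()['force']);go(t+[0,0,.1],R);go(t,R)
E
```

```text
[0.43132533 0.41877592 0.08742819] [0.58796493 0.12613033 0.26867175] [-1.05845806  0.87201474 -0.5338837 ]
xyz [ 292.1 -158.1   80.4] r [-7.43 -0.52  1.23]
xyz [ 292.1 -158.6  180.4] r [-7.43 -0.52  1.23]
```

Emit:
{"api": "apply_moves", "payload": {"rows": [{"x": 45, "y": -25, "z": 0, "rx": -1, "ry": 0, "rz": 0.2, "claw": 255}, {"x": 95, "y": -50, "z": 15, "rx": -2.3, "ry": -0.1, "rz": 0.4, "claw": 255}, {"x": 145, "y": -80, "z": 30, "rx": -3.6, "ry": -0.2, "rz": 0.6, "claw": 255}, {"x": 195, "y": -105, "z": 45, "rx": -5, "ry": -0.3, "rz": 0.8, "claw": 255}, {"x": 245, "y": -130, "z": 65, "rx": -6.2, "ry": -0.4, "rz": 1, "claw": 255}, {"x": 292, "y": -158, "z": 80, "rx": -7.43, "ry": -0.52, "rz": 1.23, "claw": 255}, {"x": 292, "y": -158, "z": 80, "rx": -7.43, "ry": -0.52, "rz": 1.23, "claw": 255}, {"x": 292, "y": -158, "z": 80, "rx": -7.43, "ry": -0.52, "rz": 1.23, "claw": 255}]}}

```text
time_s: 5.45
position: [0.448, 0.3777, 0.1927]
tcp_rot: [[0.149, 0.726, 0.671], [0.989, -0.095, -0.117], [-0.022, 0.681, -0.732]]
force: [-0.2, 0.3, -0.5]
opening: 0.044
grasp_force: 30.0
```

```bash
python3 - <<'E'
from h import *
R=down(-8,45);foot=np.array([.508,.408,.010]);t=foot-.1095*R[:,2]
go(t,R)
im,d,P,p=cloud('side');save(im[200:420,60:300],'s2.png',2.5)
E
```

```text
xyz [ 40.4 -87.7  61.1] r [-0.35  0.22  0.08]
```

View pics/s2.png

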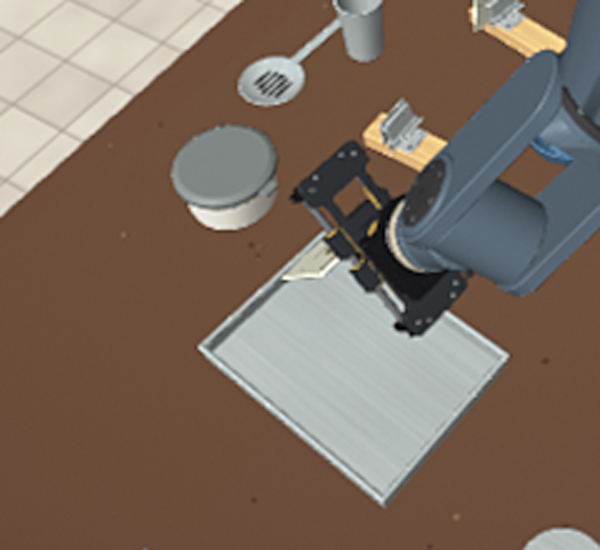

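The card at (310,260) is held by the gripper and tilted, with the slack stand empty at (400,140). I'll continue over the tray and lower.

Emit:
{"api": "apply_moves", "payload": {"rows": [{"x": 40, "y": -20, "z": 0, "rx": -0.35, "ry": 0.2, "rz": 0.1, "claw": 255}, {"x": 40, "y": -50, "z": 25, "rx": -0.35, "ry": 0.2, "rz": 0.1, "claw": 255}, {"x": 40, "y": -75, "z": 50, "rx": -0.35, "ry": 0.2, "rz": 0.1, "claw": 255}, {"x": 40, "y": -84, "z": 58, "rx": -0.35, "ry": 0.2, "rz": 0.1, "claw": 255}, {"x": 40, "y": -86, "z": 60, "rx": -0.35, "ry": 0.2, "rz": 0.1, "claw": 255}, {"x": 40, "y": -86, "z": 60, "rx": -0.35, "ry": 0.2, "rz": 0.1, "claw": 255}, {"x": 40, "y": -86, "z": 60, "rx": -0.35, "ry": 0.2, "rz": 0.1, "claw": 255}]}}

```text
time_s: 6.38
position: [0.4333, 0.4333, 0.1037]
tcp_rot: [[0.158, 0.714, 0.682], [0.987, -0.104, -0.119], [-0.014, 0.693, -0.721]]
force: [-0.4, -0.4, 0.5]
opening: 0.043
grasp_force: 30.0
```

```bash
python3 - <<'E'
from h import *
R=down(-8,45);foot=np.array([.508,.408,.010]);t=foot-.1095*R[:,2]
go(t,R);s=read_state();print(s['position']+.1095*s['tcp_rot'][:,2])
E
```

```text
xyz [-14.5 -11.2  12.1] r [-0.19  0.22 -0.03]
[0.50807106 0.42028105 0.02475717]
```

Emit:
{"api": "apply_moves", "payload": {"rows": [{"x": -12, "y": -6, "z": 6, "rx": -0.2, "ry": 0.2, "rz": 0, "claw": 255}, {"x": -12, "y": -12, "z": 12, "rx": -0.2, "ry": 0.2, "rz": 0, "claw": 255}, {"x": -12, "y": -12, "z": 12, "rx": -0.2, "ry": 0.2, "rz": 0, "claw": 255}, {"x": -12, "y": -12, "z": 12, "rx": -0.2, "ry": 0.2, "rz": 0, "claw": 255}]}}

```text
time_s: 6.88
position: [0.431, 0.4359, 0.0972]
tcp_rot: [[0.159, 0.714, 0.681], [0.987, -0.103, -0.123], [-0.018, 0.692, -0.721]]
force: [0.1, -0.7, -0.3]
opening: 0.042
grasp_force: 30.0
```

```bash
python3 - <<'E'
from h import *
s=read_state();print(s['position']+.1095*s['tcp_rot'][:,2],s['force'],s['tcp_rot'].T@[0,0,1])
E
```

```text
[0.50559039 0.42243743 0.01824366] [ 0.08623525 -0.71440219 -0.34326092] [-0.01799933  0.69231549 -0.72137042]
```

Emit:
{"api": "apply_moves", "payload": {"rows": [{"x": -10, "y": -4, "z": 4, "rx": 0, "ry": 0, "rz": 0, "claw": 255}, {"x": -10, "y": -8, "z": 9, "rx": 0, "ry": 0, "rz": 0, "claw": 255}, {"x": -10, "y": -8, "z": 9, "rx": 0, "ry": 0, "rz": 0, "claw": 255}]}}

```text
time_s: 7.25
position: [0.43, 0.4316, 0.0897]
tcp_rot: [[0.166, 0.72, 0.674], [0.986, -0.104, -0.132], [-0.025, 0.686, -0.727]]
force: [0.1, -0.8, -0.7]
opening: 0.046
grasp_force: 30.0
```

```bash
python3 - <<'E'
from h import *
s=read_state();print(s['position']+.1095*s['tcp_rot'][:,2],s['force'],s['qvel'])
im,d,P,p=cloud('side');save(im[250:420,60:300],'s3.png',2.5)
E
```

```text
[0.5037786  0.41716489 0.01010741] [ 0.12316444 -0.77611495 -0.6586857 ] [ 0.12228189 -0.34834103 -0.0121462  -0.0135056   0.26944532 -0.09826815]
```

View pics/s3.png

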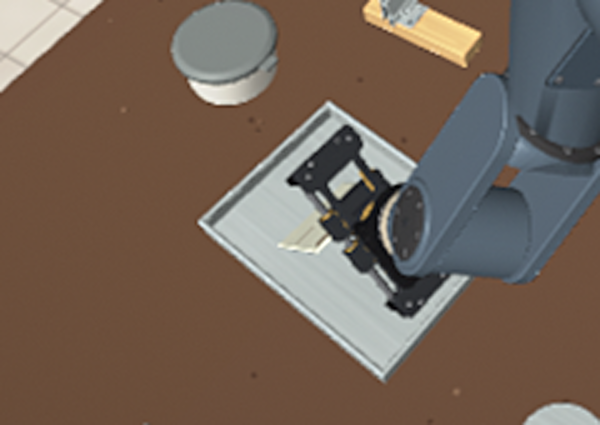

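The card's foot, at crop (310,235), is inside the tray and about 6 mm above its floor. I'll release and back out along the fingers.

Emit:
{"api": "apply_moves", "payload": {"rows": [{"x": 0, "y": 0, "z": 0, "rx": 0, "ry": 0, "rz": 0, "claw": 200}, {"x": 0, "y": 0, "z": 0, "rx": 0, "ry": 0, "rz": 0, "claw": 200}, {"x": 0, "y": 0, "z": 0, "rx": 0, "ry": 0, "rz": 0, "claw": 200}, {"x": 0, "y": 0, "z": -15, "rx": 0, "ry": 0, "rz": 0, "claw": 200}, {"x": 0, "y": 0, "z": -30, "rx": 0, "ry": 0, "rz": 0, "claw": 200}, {"x": 0, "y": 0, "z": -60, "rx": 0, "ry": 0, "rz": 0, "claw": 150}, {"x": 0, "y": 20, "z": -100, "rx": 0, "ry": 0, "rz": 0, "claw": 100}, {"x": 0, "y": 70, "z": -140, "rx": 0, "ry": 0, "rz": 0, "claw": 0}, {"x": 0, "y": 70, "z": -140, "rx": 0, "ry": 0, "rz": 0, "claw": 0}]}}

```text
time_s: 8.43
position: [0.3867, 0.4455, 0.2465]
tcp_rot: [[0.165, 0.715, 0.679], [0.986, -0.11, -0.124], [-0.014, 0.691, -0.723]]
force: [0.5, 0.6, -0.8]
opening: 0.587
grasp_force: 0.0
```

```bash
python3 - <<'E'
from h import *
im,d,P,p=cloud('top');np.savez('t2.npz',im=im,P=P);save(im,'t2.png',1.4)
go([.586,-.134,.22],down(-10));print(read_state()['position'])
E
```

```text
xyz [-536.5  189.4  226.2] r [7.26 0.14 0.14]
[0.38585689 0.44415964 0.2438164 ]
```

View pics/t2.png

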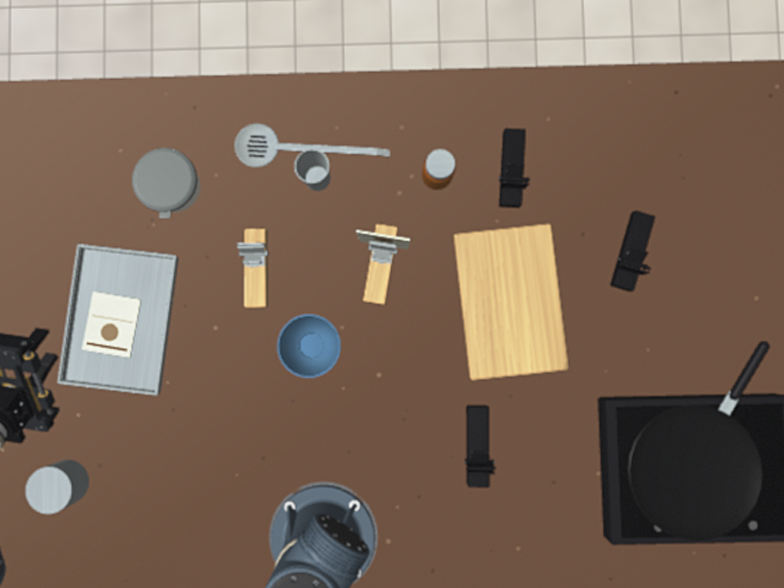

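The card lies flat in the tray at (111,325), and stand L is unmoved at (255,267). Next is R's card.

Emit:
{"api": "apply_moves", "payload": {"rows": [{"x": -50, "y": 20, "z": 20, "rx": 0.8, "ry": 0, "rz": 0, "claw": 0}, {"x": -110, "y": 40, "z": 45, "rx": 1.7, "ry": 0, "rz": 0, "claw": 0}, {"x": -165, "y": 58, "z": 70, "rx": 2.5, "ry": 0, "rz": 0, "claw": 0}, {"x": -220, "y": 77, "z": 92, "rx": 3.3, "ry": 0, "rz": 0, "claw": 0}, {"x": -275, "y": 97, "z": 115, "rx": 4.1, "ry": 0, "rz": 0, "claw": 0}, {"x": -330, "y": 116, "z": 139, "rx": 5, "ry": 0, "rz": 0, "claw": 0}, {"x": -385, "y": 136, "z": 162, "rx": 6, "ry": 0.1, "rz": 0.1, "claw": 0}, {"x": -440, "y": 155, "z": 185, "rx": 7.26, "ry": 0.14, "rz": 0.14, "claw": 0}, {"x": -490, "y": 173, "z": 207, "rx": 7.26, "ry": 0.14, "rz": 0.14, "claw": 0}, {"x": -536, "y": 189, "z": 226, "rx": 7.26, "ry": 0.14, "rz": 0.14, "claw": 0}]}}

```text
time_s: 9.72
position: [0.5735, -0.1038, 0.2182]
tcp_rot: [[0.175, 0.985, -0.008], [0.985, -0.175, -0.004], [-0.005, -0.007, -1.0]]
force: [1.2, -0.1, -1.0]
opening: 0.999
grasp_force: 0.0
```

Emit:
{"api": "apply_moves", "payload": {"rows": [{"x": 0, "y": 0, "z": 0, "rx": 0, "ry": 0, "rz": 0, "claw": 0}, {"x": 0, "y": 0, "z": 0, "rx": 0, "ry": 0, "rz": 0, "claw": 0}, {"x": 0, "y": 0, "z": 0, "rx": 0, "ry": 0, "rz": 0, "claw": 0}]}}

```text
time_s: 10.1
position: [0.5729, -0.1004, 0.2194]
tcp_rot: [[0.172, 0.985, -0.007], [0.985, -0.172, -0.004], [-0.005, -0.006, -1.0]]
force: [1.5, 1.4, -0.4]
opening: 0.999
grasp_force: 0.0
```

```bash
python3 - <<'E'
from h import *
go([.5862,-.133,.1355],down(-10));print(read_state()['position'])
E
```

```text
xyz [-29.4  19.2  83.9] r [-0.05  0.05  0.01]
[ 0.57290831 -0.10036158  0.21938697]
```

Emit:
{"api": "apply_moves", "payload": {"rows": [{"x": -29, "y": 19, "z": 10, "rx": 0, "ry": 0, "rz": 0, "claw": 0}, {"x": -29, "y": 19, "z": 20, "rx": 0, "ry": 0, "rz": 0, "claw": 0}, {"x": -29, "y": 19, "z": 20, "rx": 0, "ry": 0, "rz": 0, "claw": 0}, {"x": -29, "y": 19, "z": 20, "rx": 0, "ry": 0, "rz": 0, "claw": 0}]}}

```text
time_s: 10.6
position: [0.5872, -0.1329, 0.2002]
tcp_rot: [[0.173, 0.985, -0.005], [0.985, -0.173, -0.005], [-0.006, -0.004, -1.0]]
force: [0.6, -0.2, 0.5]
opening: 0.999
grasp_force: 0.0
```

```bash
python3 - <<'E'
from h import *
go([.5862,-.133,.1355],down(-10));print(read_state()['position'])
E
```

```text
xyz [ 0.1 -0.7 64.7] r [-0.04  0.06  0.01]
[ 0.58716258 -0.13290299  0.20020804]
```

Emit:
{"api": "apply_moves", "payload": {"rows": [{"x": 0, "y": -0.5, "z": 40, "rx": 0, "ry": 0, "rz": 0, "claw": 0}, {"x": 0, "y": -0.5, "z": 65, "rx": 0, "ry": 0, "rz": 0, "claw": 150}, {"x": 0, "y": -0.5, "z": 65, "rx": 0, "ry": 0, "rz": 0, "claw": 255}, {"x": 0, "y": -0.5, "z": 65, "rx": 0, "ry": 0, "rz": 0, "claw": 255}, {"x": 0, "y": -0.5, "z": 65, "rx": 0, "ry": 0, "rz": 0, "claw": 255}, {"x": 0, "y": -0.5, "z": 65, "rx": 0, "ry": 0, "rz": 0, "claw": 255}, {"x": 0, "y": -0.5, "z": 65, "rx": 0, "ry": 0, "rz": 0, "claw": 255}, {"x": 0, "y": -0.5, "z": 65, "rx": 0, "ry": 0, "rz": 0, "claw": 255}, {"x": 0, "y": -0.5, "z": 65, "rx": 0, "ry": 0, "rz": 0, "claw": 255}, {"x": 0, "y": -0.5, "z": 65, "rx": 0, "ry": 0, "rz": 0, "claw": 255}]}}

```text
time_s: 11.85
position: [0.5869, -0.1346, 0.135]
tcp_rot: [[0.174, 0.985, -0.004], [0.985, -0.174, -0.006], [-0.006, -0.003, -1.0]]
force: [0.7, -0.2, -0.6]
opening: 0.061
grasp_force: 1.0
```

Emit:
{"api": "apply_moves", "payload": {"rows": [{"x": 0, "y": 0, "z": 0, "rx": 0, "ry": 0, "rz": 0, "claw": 255}, {"x": 0, "y": 0, "z": -4, "rx": 0, "ry": 0, "rz": 0, "claw": 255}, {"x": 0, "y": 0, "z": -8, "rx": 0, "ry": 0, "rz": 0, "claw": 255}, {"x": 0, "y": 0, "z": -13, "rx": 0, "ry": 0, "rz": 0, "claw": 255}, {"x": 0, "y": 0, "z": -18, "rx": 0, "ry": 0, "rz": 0, "claw": 255}, {"x": 0, "y": 0, "z": -24, "rx": 0, "ry": 0, "rz": 0, "claw": 255}, {"x": 0, "y": 0, "z": -30, "rx": 0, "ry": 0, "rz": 0, "claw": 255}, {"x": 0, "y": 0, "z": -30, "rx": 0, "ry": 0, "rz": 0, "claw": 255}, {"x": 0, "y": 0, "z": -30, "rx": 0, "ry": 0, "rz": 0, "claw": 255}]}}

```text
time_s: 12.98
position: [0.5869, -0.1344, 0.1651]
tcp_rot: [[0.174, 0.985, -0.004], [0.985, -0.174, -0.006], [-0.006, -0.003, -1.0]]
force: [-0.4, -0.5, -4.3]
opening: 0.038
grasp_force: 30.0
```

```bash
cat > st.py <<'E'
from h import *
import sys
y0=float(sys.argv[1]);n=sys.argv[2]
im,d,P,p=cloud(n);hsv=cv2.cvtColor(im,cv2.COLOR_RGB2HSV)
H,S,V=[hsv[...,i] for i in range(3)]
m=(H>10)&(H<28)&(S>60)&(V>150)
q=P[m]; q=q[(abs(q[:,1]-y0)<.07)&(q[:,0]>.4)&(q[:,2]>.012)&(q[:,2]<.09)]
print(len(q),np.nanmedian(q,0),np.polyfit(q[:,0],q[:,2],1),'rect',cv2.minAreaRect((q[:,:2]*1000).astype(np.float32)),'zmax',q[:,2].max())
if len(sys.argv)>3: save(im[140:330,120:360],sys.argv[3],2.5)
E
python3 st.py -.13 top; python3 -c "
from h import *
print(read_state()['force'])"
```

```text
20 [ 0.4751935  -0.1338831   0.05547038] [ 0.15562139 -0.01875415] rect ((478.68310546875, -136.12109375), (7.018577575683594, 27.002111434936523), 68.96394348144531) zmax 0.06343704579620035
[-0.48648856  0.42082977 -3.5446527 ]
```

R's stand came up: the load is about 4 N and its block top is now at 0.055 m. R is firm, so I'll set it back down and release.

Emit:
{"api": "apply_moves", "payload": {"rows": [{"x": 0, "y": 0, "z": 7, "rx": 0, "ry": 0, "rz": 0, "claw": 255}, {"x": 0, "y": 0, "z": 14, "rx": 0, "ry": 0, "rz": 0, "claw": 255}, {"x": 0, "y": 0, "z": 20, "rx": 0, "ry": 0, "rz": 0, "claw": 255}, {"x": 0, "y": 0, "z": 25, "rx": 0, "ry": 0, "rz": 0, "claw": 255}, {"x": 0, "y": 0, "z": 28, "rx": 0, "ry": 0, "rz": 0, "claw": 255}, {"x": 0, "y": 0, "z": 30, "rx": 0, "ry": 0, "rz": 0, "claw": 255}, {"x": 0, "y": 0, "z": 30, "rx": 0, "ry": 0, "rz": 0, "claw": 255}, {"x": 0, "y": 0, "z": 30, "rx": 0, "ry": 0, "rz": 0, "claw": 255}]}}

```text
time_s: 14.02
position: [0.587, -0.1346, 0.1353]
tcp_rot: [[0.174, 0.985, -0.004], [0.985, -0.174, -0.006], [-0.006, -0.003, -1.0]]
force: [0.1, 0.5, -3.4]
opening: 0.045
grasp_force: 30.0
```

Emit:
{"api": "apply_moves", "payload": {"rows": [{"x": 0, "y": 0, "z": 0, "rx": 0, "ry": 0, "rz": 0, "claw": 230}, {"x": 0, "y": 0, "z": 0, "rx": 0, "ry": 0, "rz": 0, "claw": 200}, {"x": 0, "y": 0, "z": 0, "rx": 0, "ry": 0, "rz": 0, "claw": 150}, {"x": 0, "y": 0, "z": 0, "rx": 0, "ry": 0, "rz": 0, "claw": 150}, {"x": 0, "y": 0, "z": -40, "rx": 0, "ry": 0, "rz": 0, "claw": 100}, {"x": 0, "y": 0, "z": -90, "rx": 0, "ry": 0, "rz": 0, "claw": 0}, {"x": 0, "y": -60, "z": -90, "rx": 0, "ry": 0, "rz": 0, "claw": 0}, {"x": 0, "y": -60, "z": -90, "rx": 0, "ry": 0, "rz": 0, "claw": 0}]}}

```text
time_s: 15.02
position: [0.5212, -0.1206, 0.2242]
tcp_rot: [[0.174, 0.985, -0.014], [0.985, -0.174, -0.001], [-0.004, -0.013, -1.0]]
force: [1.4, 0.0, -0.1]
opening: 0.78
grasp_force: 0.0
```

```bash
python3 - <<'E'
from h import *
im,d,P,p=cloud('top');np.savez('top.npz',im=im,P=P)
im,d,P,p=cloud('side');np.savez('side.npz',im=im,P=P);save(im[140:330,120:360],'s4.png',2.5)
print(read_state()['position'])
E
python3 m.py | grep -E "wood|hi"
```

```text
[ 0.52771358 -0.12346553  0.22557258]
top wood px [364. 215.] 7459 med [ 0.4645 -0.3892  0.0184] zr [0.013 0.023] rect [ 467.5 -390.1] [302.9 199.7] 4.9
top wood px [182. 168.] 160 med [0.613  0.1267 0.0252] zr [-0.001  0.03 ] rect [613.8 129.9] [49.8 33.2] 88.5
top wood px [182. 205.] 468 med [0.506  0.1275 0.0262] zr [0.002 0.031] rect [508.6 131.3] [51.3 86. ] 89.6
top wood px [ 78. 237.] 113 med [0.4223 0.4307 0.0088] zr [0.004 0.013] rect [422.7 431.4] [33.  33.5] 67.0
side wood px [295. 181.] 580 med [ 0.5432 -0.3214  0.0158] zr [0.008 0.021] rect [ 568.7 -337. ] [128.6 213.6] 35.6
side wood px [273. 216.] 337 med [ 0.5159 -0.1096  0.0227] zr [-0.     0.029] rect [ 531.1 -132.3] [ 75.2 133.6] 83.9
side wood px [231. 262.] 520 med [0.5216 0.1413 0.0232] zr [0.002 0.029] rect [552.5 123.8] [175.4  75.6] 2.8
side hi px [258. 184.] 145 med [ 0.5859 -0.1298  0.1319] zr [0.117 0.145] rect [ 586.  -132.1] [102.9   8.6] 79.7
```

View pics/s4.png

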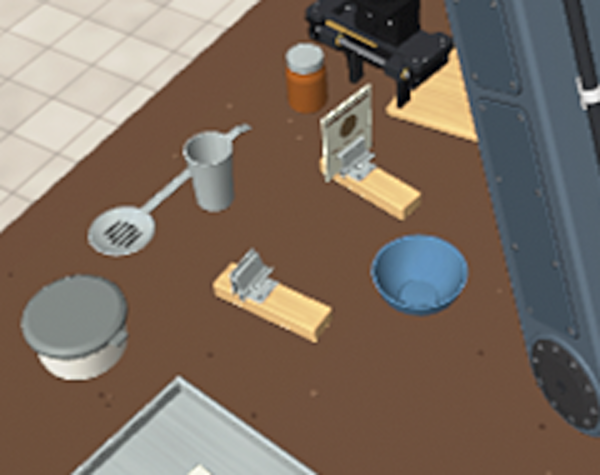

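R stands upright with its card at crop (348,130), and L is empty at (270,290). I'll grip R's block just on its bare side, with closing axis at yaw 80° and the camera side away from the card.

```bash
python3 - <<'E'
from h import *
go([.5265,-.122,.15],down(80))
E
```

```text
xyz [ 1.7 -1.2 75.6] r [ -0.07   0.03 -15.01]
```

Emit:
{"api": "apply_moves", "payload": {"rows": [{"x": 2, "y": -1, "z": 0, "rx": 0, "ry": 0, "rz": -15, "claw": 0}, {"x": 2, "y": -1, "z": 0, "rx": 0, "ry": 0, "rz": -15, "claw": 0}, {"x": 2, "y": -1, "z": 0, "rx": 0, "ry": 0, "rz": -15, "claw": 0}, {"x": 2, "y": -1, "z": 0, "rx": 0, "ry": 0, "rz": -15, "claw": 0}, {"x": 2, "y": -1, "z": 0, "rx": 0, "ry": 0, "rz": -15, "claw": 0}, {"x": 2, "y": -1, "z": 0, "rx": 0, "ry": 0, "rz": -15, "claw": 0}, {"x": 2, "y": -1, "z": 0, "rx": 0, "ry": 0, "rz": -15, "claw": 0}, {"x": 2, "y": -1, "z": 0, "rx": 0, "ry": 0, "rz": -15, "claw": 0}, {"x": 2, "y": -1, "z": 0, "rx": 0, "ry": 0, "rz": -15, "claw": 0}, {"x": 2, "y": -1, "z": 0, "rx": 0, "ry": 0, "rz": -15, "claw": 0}]}}

```text
time_s: 16.38
position: [0.5291, -0.1221, 0.2253]
tcp_rot: [[-0.985, 0.175, -0.003], [0.175, 0.985, -0.006], [0.002, -0.007, -1.0]]
force: [0.7, 0.0, 0.3]
opening: 0.999
grasp_force: 0.0
```

Emit:
{"api": "apply_moves", "payload": {"rows": [{"x": 0, "y": 0, "z": 0, "rx": 0, "ry": 0, "rz": 0, "claw": 0}, {"x": 0, "y": 0, "z": 0, "rx": 0, "ry": 0, "rz": 0, "claw": 0}]}}

```text
time_s: 16.62
position: [0.5279, -0.1216, 0.2252]
tcp_rot: [[-0.985, 0.175, -0.004], [0.175, 0.985, -0.006], [0.003, -0.006, -1.0]]
force: [0.4, 0.1, 0.2]
opening: 1.0
grasp_force: 0.0
```

```bash
python3 - <<'E'
from h import *
go([.5265,-.122,.029],down(80));print(read_state()['joint_positions'])
E
```

```text
xyz [  0.7   0.6 196.2] r [-0.06 -0.03 -0.01]
[ -24.59117952   25.53723287   95.36388638   -0.4547095    59.17266513
 -104.29840526]
```

Emit:
{"api": "apply_moves", "payload": {"rows": [{"x": 1, "y": 0.5, "z": 50, "rx": 0, "ry": 0, "rz": 0, "claw": 0}, {"x": 1, "y": 0.5, "z": 100, "rx": 0, "ry": 0, "rz": 0, "claw": 0}, {"x": 1, "y": 0.5, "z": 145, "rx": 0, "ry": 0, "rz": 0, "claw": 0}, {"x": 1, "y": 0.5, "z": 175, "rx": 0, "ry": 0, "rz": 0, "claw": 0}, {"x": 1, "y": 0.5, "z": 190, "rx": 0, "ry": 0, "rz": 0, "claw": 0}, {"x": 1, "y": 0.5, "z": 195, "rx": 0, "ry": 0, "rz": 0, "claw": 0}, {"x": 1, "y": 0.5, "z": 195, "rx": 0, "ry": 0, "rz": 0, "claw": 0}]}}

```text
time_s: 17.5
position: [0.5264, -0.1222, 0.0309]
tcp_rot: [[-0.985, 0.174, -0.003], [0.174, 0.985, -0.006], [0.002, -0.007, -1.0]]
force: [-0.2, 0.4, -0.4]
opening: 1.003
grasp_force: 0.0
```

Emit:
{"api": "apply_moves", "payload": {"rows": [{"x": 0, "y": 0, "z": 0, "rx": 0, "ry": 0, "rz": 0, "claw": 100}, {"x": 0, "y": 0, "z": 0, "rx": 0, "ry": 0, "rz": 0, "claw": 255}, {"x": 0, "y": 0, "z": 0, "rx": 0, "ry": 0, "rz": 0, "claw": 255}, {"x": 0, "y": 0, "z": 0, "rx": 0, "ry": 0, "rz": 0, "claw": 255}, {"x": 0, "y": 0, "z": 0, "rx": 0, "ry": 0, "rz": 0, "claw": 255}, {"x": 0, "y": 0, "z": 0, "rx": 0, "ry": 0, "rz": 0, "claw": 255}, {"x": 0, "y": 0, "z": 0, "rx": 0, "ry": 0, "rz": 0, "claw": 255}, {"x": 0, "y": 0, "z": 0, "rx": 0, "ry": 0, "rz": 0, "claw": 255}]}}

```text
time_s: 18.5
position: [0.5258, -0.1222, 0.0304]
tcp_rot: [[-0.985, 0.174, -0.004], [0.174, 0.985, -0.006], [0.003, -0.007, -1.0]]
force: [-1.6, -2.0, 2.2]
opening: 0.502
grasp_force: 29.9
```

Emit:
{"api": "apply_moves", "payload": {"rows": [{"x": 0, "y": 0, "z": -5, "rx": 0, "ry": 0, "rz": 0, "claw": 255}, {"x": 0, "y": 0, "z": -15, "rx": 0, "ry": 0, "rz": 0, "claw": 255}, {"x": 0, "y": 0, "z": -30, "rx": 0, "ry": 0, "rz": 0, "claw": 255}, {"x": 0, "y": 0, "z": -50, "rx": 0, "ry": 0, "rz": 0, "claw": 255}, {"x": 0, "y": 0, "z": -65, "rx": 0, "ry": 0, "rz": 0, "claw": 255}, {"x": 0, "y": 0, "z": -70, "rx": 0, "ry": 0, "rz": 0, "claw": 255}, {"x": 0, "y": 0, "z": -70, "rx": 0, "ry": 0, "rz": 0, "claw": 255}]}}

```text
time_s: 19.38
position: [0.5262, -0.1215, 0.1007]
tcp_rot: [[-0.985, 0.174, -0.004], [0.174, 0.985, -0.006], [0.003, -0.006, -1.0]]
force: [-0.2, -0.2, -4.1]
opening: 0.501
grasp_force: 29.9
```

```bash
python3 st.py -.13 side s5.png; python3 - <<'E'
from h import *
go([.4475,-.392,.10],down(85));print(read_state()['force'],read_state()['moment'])
E
```

```text
45 [ 0.49354194 -0.09266564  0.08384307] [-0.03179983  0.0985394 ] rect ((491.8494567871094, -112.27371215820312), (51.625267028808594, 48.35185241699219), 79.05470275878906) zmax 0.08998486405900774
xyz [  30.  -280.1    2. ] r [-0.06 -0.04 -0.84]
[-0.19754509  0.47018764 -3.74267447] [ 0.07272806  0.14883052 -0.03853158]
```

View pics/s5.png

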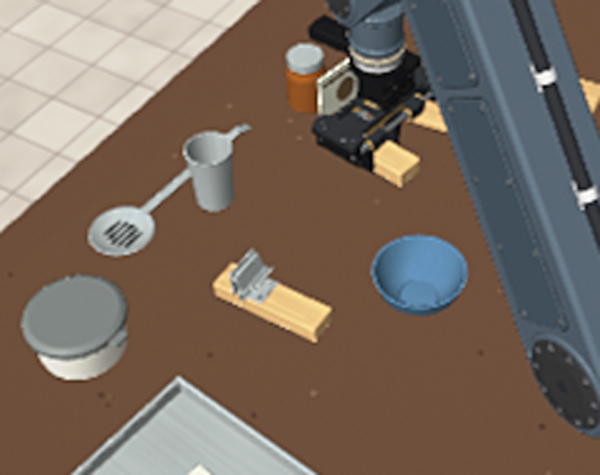

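Stand R is held level by its block, which shows at (395,163). Now to the board.

Emit:
{"api": "apply_moves", "payload": {"rows": [{"x": 1, "y": -12, "z": 0, "rx": 0, "ry": 0, "rz": 0, "claw": 255}, {"x": 5, "y": -40, "z": 0, "rx": 0, "ry": 0, "rz": -0.1, "claw": 255}, {"x": 9, "y": -75, "z": 0, "rx": 0, "ry": 0, "rz": -0.2, "claw": 255}, {"x": 13, "y": -115, "z": 0, "rx": 0, "ry": 0, "rz": -0.3, "claw": 255}, {"x": 17, "y": -155, "z": 0, "rx": 0, "ry": 0, "rz": -0.5, "claw": 255}, {"x": 21, "y": -195, "z": 0, "rx": 0, "ry": 0, "rz": -0.6, "claw": 255}, {"x": 25, "y": -230, "z": 0, "rx": 0, "ry": 0, "rz": -0.7, "claw": 255}, {"x": 28, "y": -260, "z": 0, "rx": 0, "ry": 0, "rz": -0.8, "claw": 255}, {"x": 30, "y": -275, "z": 0, "rx": 0, "ry": 0, "rz": -0.8, "claw": 255}, {"x": 30, "y": -280, "z": 0, "rx": 0, "ry": 0, "rz": -0.8, "claw": 255}]}}

```text
time_s: 20.68
position: [0.4471, -0.3926, 0.1016]
tcp_rot: [[-0.996, 0.093, -0.005], [0.093, 0.996, -0.005], [0.005, -0.005, -1.0]]
force: [0.1, -0.2, -4.2]
opening: 0.501
grasp_force: 29.9
```

Emit:
{"api": "apply_moves", "payload": {"rows": [{"x": 0, "y": 0, "z": 15, "rx": 0, "ry": 0, "rz": 0, "claw": 255}, {"x": 0, "y": 0, "z": 30, "rx": 0, "ry": 0, "rz": 0, "claw": 255}, {"x": 0, "y": 0, "z": 40, "rx": 0, "ry": 0, "rz": 0, "claw": 255}, {"x": 0, "y": 0, "z": 45, "rx": 0, "ry": 0, "rz": 0, "claw": 255}, {"x": 0, "y": 0, "z": 45, "rx": 0, "ry": 0, "rz": 0, "claw": 255}, {"x": 0, "y": 0, "z": 45, "rx": 0, "ry": 0, "rz": 0, "claw": 255}]}}

```text
time_s: 21.42
position: [0.4479, -0.3925, 0.0575]
tcp_rot: [[-0.996, 0.091, -0.004], [0.091, 0.996, -0.006], [0.003, -0.007, -1.0]]
force: [0.5, -0.1, -4.0]
opening: 0.502
grasp_force: 29.9
```

Emit:
{"api": "apply_moves", "payload": {"rows": [{"x": 0, "y": 0, "z": 4, "rx": 0, "ry": 0, "rz": 0, "claw": 255}, {"x": 0, "y": 0, "z": 7, "rx": 0, "ry": 0, "rz": 0, "claw": 255}, {"x": 0, "y": 0, "z": 9, "rx": 0, "ry": 0, "rz": 0, "claw": 255}, {"x": 0, "y": 0, "z": 9, "rx": 0, "ry": 0, "rz": 0, "claw": 255}, {"x": 0, "y": 0, "z": 9, "rx": 0, "ry": 0, "rz": 0, "claw": 255}]}}

```text
time_s: 22.05
position: [0.4475, -0.3923, 0.0484]
tcp_rot: [[-0.996, 0.091, -0.004], [0.091, 0.996, -0.006], [0.004, -0.006, -1.0]]
force: [-1.4, 0.8, -0.6]
opening: 0.507
grasp_force: 29.9
```

The weight is off the gripper, so the stand is on the board. I'll open, rise straight up and look.

Emit:
{"api": "apply_moves", "payload": {"rows": [{"x": 0, "y": 0, "z": 0, "rx": 0, "ry": 0, "rz": 0, "claw": 90}, {"x": 0, "y": 0, "z": 0, "rx": 0, "ry": 0, "rz": 0, "claw": 40}, {"x": 0, "y": 0, "z": 0, "rx": 0, "ry": 0, "rz": 0, "claw": 0}, {"x": 0, "y": 0, "z": 0, "rx": 0, "ry": 0, "rz": 0, "claw": 0}, {"x": 0, "y": 0, "z": -40, "rx": 0, "ry": 0, "rz": 0, "claw": 0}, {"x": 0, "y": 0, "z": -90, "rx": 0, "ry": 0, "rz": 0, "claw": 0}, {"x": 0, "y": 0, "z": -140, "rx": 0, "ry": 0, "rz": 0, "claw": 0}, {"x": 60, "y": 0, "z": -180, "rx": 0, "ry": 0, "rz": 0, "claw": 0}, {"x": 60, "y": 0, "z": -180, "rx": 0, "ry": 0, "rz": 0, "claw": 0}]}}

```text
time_s: 23.18
position: [0.3872, -0.386, 0.2309]
tcp_rot: [[-0.996, 0.093, -0.003], [0.093, 0.996, -0.008], [0.002, -0.009, -1.0]]
force: [1.1, 0.3, -0.1]
opening: 0.996
grasp_force: 0.0
```

```bash
python3 - <<'E'
from h import *
im,d,P,p=cloud('top');np.savez('top.npz',im=im,P=P);save(im,'t3.png',1.4)
im,d,P,p=cloud('side');np.savez('side.npz',im=im,P=P)
print(read_state()['position'],read_state()['qvel'])
E
python3 m.py | grep -E "hi"
```

```text
[ 0.38813071 -0.38600807  0.22914832] [ 1.11018745  2.53133656 -0.78631242  0.36151284 -0.63680981  0.32871406]
top hi px [375. 196.] 115 med [ 0.5074 -0.3929  0.1472] zr [0.118 0.164] rect [ 508.1 -398.9] [99.5  4.5] 84.1
side hi px [311. 149.] 151 med [ 0.5092 -0.3948  0.1421] zr [0.116 0.162] rect [ 509.9 -396.3] [112.5  10.6] 85.1
```

View pics/t3.png

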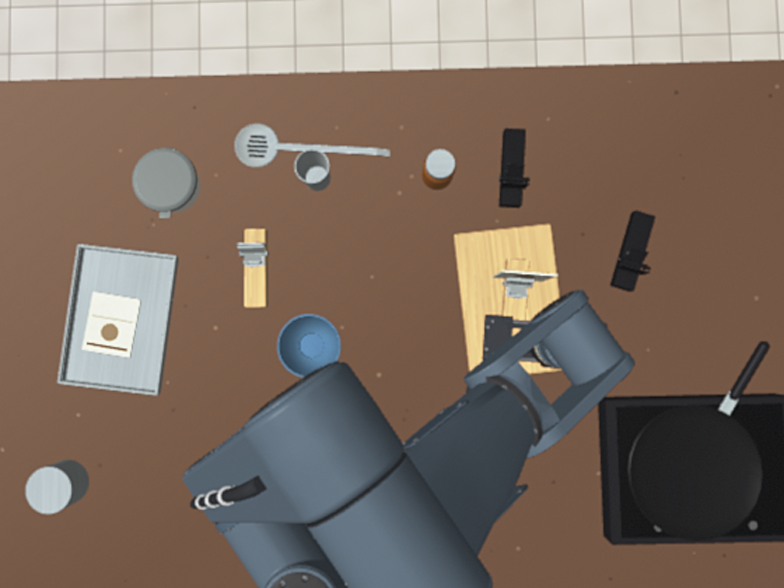

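The firm stand is upright on the board with its card at (525,274), top edge at 0.164 m as expected. The freed card lies flat in the tray at (111,325), and nothing else has moved.

```bash
python3 -c "
from rig import hand_in
print(hand_in())"
```

```text
the job is handed in; nothing more can be done
None
```

I handed the job in at about 23 s of the 69 s: the slack stand (the left one) is still in its place with its card flat in the steel tray, and the firm stand is upright on the serving board with its card still in the clip.

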